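Tare the coffee scale and start its timer

ROBOT

A 6-joint arm with a two-finger parallel gripper is mounted at the origin on the work surface. World frame = base frame: x ahead of the robot, y to its left, z up, the work surface at z = 0. Lengths are in m, angles in degrees, forces in N, time in s.
With the tool pointing down it reaches from about 0.3 to 0.85 m from the base axis. Payload 4.2 kg.
Tool frame: the origin (TCP) lies on the mounting face of the last link; the fingertips stand 191 mm ahead of it and the grasp point (between the pads) lies 172 mm ahead of it; z points along the fingers, y is the line along which they close (so a half turn about z gives the same grasp; the last joint's range is limited). The gripper opens to 91 mm and grips with 3 to 60 N. Pads are 32 mm wide; open, the fingers measure 118 mm over their backs; the gripper's body (76 mm by 178 mm) begins 60 mm behind the grasp point.
Start: joints at [-65.031, 18.312, 89.639, -0, 72.044, -1.146], TCP at [0.253, -0.516, 0.405] pointing down, gripper open.
Joint ranges: [-177.97, 177.97], [-48.28, 115.42], [12.27, 149.76], [-77.06, 257.06], [2.81, 150.46], [-146.56, 146.56]. Speed limits (degrees/s): [147.25, 147.25, 180, 180, 180, 180].

INTERFACE

Orientations are given as [roll, pitch, yaw] about the fixed x, y, z axes, in that order (R = Rz(yaw) Ry(pitch) Rx(roll)).
In Python, from station import observe, read_camera, job_done, boxes_of gives the robot as it stands.
- The arm moves only by the tool arm_command, never from a script. Its argument "increments" is a list of rows, each a list of 3 entries, a list of its own where there are three numbers: the opening, from 0 (shut) to 1 (fully open), then the shift along the world's x, y, z in m, then the turn, a rotation vector about the world's x, y, z in degrees. A call has 1 to 8 rows; each row is the pose to reach, as a shift and turn from the pose commanded when the call began; what a row does not reach only later rows make up. A row lasts 1/8 s, in which the tool goes at most 62.5 mm and 10.7 degrees, less where a joint would pass 70% of its speed; a pose out of reach is approached as far as the arm can. A call with a gripper value outside its range is refused whole. The fingers move at their own pace and stop on an object; "newtons" is the grip in N (left out, the last holds). Time passes only in rows, so rows that repeat a pose let the fingers close. It gives the time, the measured TCP pose, the force, the opening and the grip force at its end, in the units of the state.
- observe(): the state, without advancing time (a new reading comes with each control period).
- read_camera(name): name is "scene" or "top"; returns a dict with "color" (384x512x3 uint8, red, green, blue), "mtx" (3x3 intrinsics, pixels), "R" (3x3) and "t" (3): a world point X has camera coordinates R X + t. Camera axes: x right, y down, z forward; pixel columns grow to the right and rows downward; lengths in m; the calibration is good to about 2 mm. A picture is of the moment at which its call begins. There is no depth.
- job_done(): hands the job in; it is judged then, once.
Trained networks look in the newest picture that a camera, given by its name, has taken for a name from the list of things; names that differ only in an ending like _2 or _b are one class to them, and where a whole thing is asked for, a point or a joint stands for the part that bears it (a point fixed in the world has none). Each returns a list of dicts, best first, with "score" (0 to 1); they miss things now and then, are a little off and sometimes report something else, mostly with a low value. They report only what shows in the picture. A call takes as long as a camera call. They do not tell look-alikes from the thing itself.
- boxes_of(camera, thing): "xy" ([column, row] in pixels, amid what is visible of it).
The state is a dict: "clock": time; "joints": joint angles; "dq": joint speeds; "joint_efforts": joint torques, N m; "ee_pos": TCP position; "tcp_rot": TCP orientation; "force": force on the tool from outside, world axes, zero at the start; "torque": the same for the moment, N m; "width": opening from 0.0 (shut) to 1.0 (fully open); "gripper_force": force on a finger pad.
Only numpy, scipy, OpenCV 4.12 (cv2) and the standard library are available. Lean on these libraries where they do the work, as an engineer would, in place of code of your own. Each camera call takes 0.05 s, during which the arm holds its last target. There are 200 camera calls.

TASK

Everything is ready to brew: on the dark coffee scale, the one under the mug with the dripper, lightly press the blue tare key fully down with a fingertip and let it come up, then press the green timer key the same way. Then draw the hand back at least 10 cm from the scale. Leave the red power key alone, do not touch the mug, the dripper, the white baking scale or its bowl, and do not lift, shift or knock anything on the counter.

Things in the scene. Friction and masses are not known exactly. Their poses are not given: they have to be found in the camera images.
- coffee_scale: coffee scale: loose dark flat box, 210 mm along its x, 150 mm along y. Origin under its centre at counter height, z up, +x from the key edge (towards the robot) to the platform. Key panel 25 mm high; platform, centre x +33 mm, 30 mm high, carries mug and dripper. Keys at x -85 mm: red power y +45 mm (left seen from the robot), blue tare y 0, green timer y -45 mm. Push on it under 30 N: a key run to its stop at 50 mm/s gives 35 N, at 30 mm/s under 30 N.
- key_tare (a joint): blue tare (middle) key of the coffee scale, round, 20 mm across, 6 mm proud of the panel. Value in m: 0 up, 0.004 fully down (still 2 mm proud). Moves straight down; the spring needs 1.4 N to start, 4.2 N at full depth, and brings it back up. A press counts beyond 2.5 mm, kept for 0.1 s.
- key_timer (a joint): green timer (right-hand, seen from the robot) key of the coffee scale, round, 20 mm across, 6 mm proud of the panel. Value in m: 0 up, 0.004 fully down (still 2 mm proud). Moves straight down; the spring needs 1.4 N to start, 4.2 N at full depth, and brings it back up. A press counts beyond 2.5 mm, kept for 0.1 s.
- key_power (a joint): red power key (left-hand one seen from the robot) of the coffee scale, same size and stiffness, 0 = up; it must stay up.
- key_tare_top (a point): centre of the top face of the blue tare key, 31 mm above the counter when up; moves with the key; z up.
- key_timer_top (a point): centre of the top face of the green timer key, 31 mm above the counter when up; moves with the key; z up.
- key_power_top (a point): centre of the top face of the red power key, 31 mm above the counter when up; z up.
- coffee_mug: white mug, 82 mm across, 92 mm tall, loose on the coffee scale's platform with its centre about 118 mm behind the key row; its handle reaches about 75 mm from its axis to a side. Origin under its centre, z up.
- dripper: white ceramic coffee dripper, loose on the mug's rim: flange 100 mm across and cone opening to 112 mm across at its top, which is 206 mm above the counter; loop handle to 83 mm from the axis along its +y. Origin on the axis at the flange's underside, z up. The rim comes to about 60 mm horizontally from the key centres.
- baking_scale: the other scale: a loose white flat box, 230 mm (x) by 180 mm (y), panel 20 mm and platform 25 mm high, carrying the steel bowl; it has a blue and a black key of its own on its front edge. Not to be touched. Origin under its centre, axes as for the coffee scale.
- bake_tare (a joint): blue key of the white baking scale, 0 = up, 0.004 = down; must stay up.
- bake_unit (a joint): black key of the white baking scale, 0 = up, 0.004 = down; must stay up.
- mixing_bowl: steel mixing bowl, 190 mm across, 85 mm tall, loose on the baking scale. Origin under its centre, z up.
- blue_mug: blue mug, 82 mm across, 95 mm tall, loose on the counter to the left, handle along its +y. Origin under its centre.
- sugar_jar: glass jar with steel cap, 72 mm across, 105 mm tall, loose on the counter to the right. Origin under its centre.
- scoop: steel coffee scoop lying on the counter between the two scales, near their front: bowl 38 mm across, handle 110 mm long along its -x, 16 mm high. Origin under its bowl.
- pepper_mill: dark wooden pepper mill, 54 mm across, 166 mm tall, loose on the counter behind the scales. Origin under its centre.
Not all that is in view belongs to the job. What is shaped like the coffee_mug but purple is not meant.

How it is judged (in metres and radians):
On the way, in this order (a step that is already met when the one before it is completed fails the run):
1. the blue tare key of the coffee scale is pressed down, the green one up (value of joint key_tare above 0.0025 m and value of joint key_timer below 0.001 m), for 0.1 s.
2. the tare key is let go and is up again (value of joint each of key_tare, key_timer below 0.001 m), for 0.1 s.
3. the green timer key is pressed down, the tare key up (value of joint key_timer above 0.0025 m and value of joint key_tare below 0.001 m), for 0.1 s.
At the end, for the whole second after the job is handed in: All keys of both scales are up again (within 1 mm), the hand is more than 100 mm from the coffee scale's keys, the coffee scale, mug and dripper stand upright and still within 10 mm of where they began, and so do the other loose things on the counter (all of step 2 and value of joint each of key_power, bake_tare, bake_unit below 0.001 m and distance of each of coffee_scale, coffee_mug, dripper, baking_scale, mixing_bowl, blue_mug, sugar_jar, scoop, pepper_mill from where it was at the start of the episode below 0.01 m and linear speed of each of coffee_scale, coffee_mug, dripper below 0.02 m/s and angle between each of coffee_scale, coffee_mug, dripper's own z axis and vertical below 0.08 rad and distance between the grasp point and key_tare_top above 0.1 m and distance between the grasp point and key_timer_top above 0.1 m and distance between the grasp point and key_power_top above 0.1 m); the robot touches nothing.
It fails at once if a wrong key was pressed (red power key, a key of the baking scale), or tare and timer at once (value of joint any of key_power, bake_tare, bake_unit above 0.0015 m or value of joint each of key_tare, key_timer above 0.0015 m).
It fails at once if the coffee scale was pressed with more than 30 N (contact force between any of the fingers, the arm and coffee_scale above 30 N).
It fails at once if the mug, the dripper, the baking scale or its bowl was touched (contact force between any of the fingers, the arm and coffee_mug above 0.5 N or contact force between any of the fingers, the arm and dripper above 0.5 N or contact force between any of the fingers, the arm and baking_scale above 0.5 N or contact force between any of the fingers, the arm and mixing_bowl above 0.5 N).
It fails at once if the coffee scale, mug or dripper was lifted or shifted more than 10 mm (distance of any of coffee_scale, coffee_mug, dripper from where it was at the start of the episode above 0.01 m).
It fails at once if another thing on the counter was shifted more than 10 mm (distance of any of baking_scale, mixing_bowl, blue_mug, sugar_jar, scoop, pepper_mill from where it was at the start of the episode above 0.01 m).
It also fails if it takes over 40 s, if anything falls off the work surface, if the arm or the gripper's body presses on something with over 40 N, if the wrist force passes 120 N, or if a joint passes its speed limit or range.

## Working session

There is one attempt and no reset: what is moved stays moved. The work goes in short steps, Python scripts to look and compute and a tool call to move; the robot and the scene stay as the last step left them, time stands still between calls to the robot, and variables do not carry over. Pictures are saved under pics/ and viewed, at most 10 in all, crops included, and the job is handed in when it is done.

Besides the shell and the picture viewer there is one more tool, called after ">>>" in YAML: its name, and indented under it one key for each argument. arm_command: Moves the arm, as the interface text tells. Its arguments: {"type":"object","properties":{"increments":{"type":"array"},"newtons":{"type":"number"}},"required":["increments"]}

```bash
mkdir -p pics; cat > h.py <<'E'
import numpy as np,cv2
from station import observe, read_camera, job_done, boxes_of
def ray(c,uv,z):
    K,R,t=map(np.array,(c["mtx"],c["R"],c["t"]))
    d=R.T@np.linalg.inv(K)@np.array([*uv,1.]); o=-R.T@t
    return o+d*(z-o[2])/d[2]
E
python3 - <<'E'
from h import *
np.set_printoptions(precision=4,suppress=True)
for n in("top","scene"):
    c=read_camera(n); cv2.imwrite(f"pics/{n}0.png",c["color"][:,:,::-1])
    print(n,"cam",-np.array(c["R"]).T@np.array(c["t"]))
    for th,z in(("key_tare_top",.031),("key_timer_top",.031),("key_power_top",.031),("coffee_scale",.02),("coffee_mug",.05),("dripper",.17),("baking_scale",.02)):
        for b in boxes_of(n,th)[:3]: print(th,np.round(b["score"],2),np.round(b["xy"],1),ray(c,b["xy"],z)[:2])
print(observe())
E
```

```text
top cam [ 0.2666 -0.0114  1.3994]
key_power_top 0.55 [255.9 223.7] [0.3944 0.0061]
coffee_scale 0.61 [325.2 186.5] [ 0.5259 -0.2441]
coffee_mug 0.96 [386.6 266.5] [ 0.2416 -0.4355]
coffee_mug 0.49 [180.1 168.5] [0.5923 0.2727]
coffee_mug 0.48 [322.5 171.5] [ 0.5744 -0.2318]
dripper 0.76 [331.8 154.4] [ 0.6034 -0.2446]
baking_scale 0.74 [202.2 201.9] [0.4759 0.1973]
scene cam [0.999  0.7156 1.4445]
key_tare_top 0.46 [220.6 167.6] [ 0.5697 -0.2084]
key_power_top 0.5 [297.  255.4] [0.5494 0.2318]
coffee_scale 0.83 [221.  165.9] [ 0.5611 -0.2214]
coffee_mug 0.78 [212.4 163.6] [ 0.5906 -0.2282]
coffee_mug 0.66 [260.3  88. ] [ 0.2351 -0.4413]
dripper 0.69 [205.7 145.2] [ 0.6045 -0.2262]
baking_scale 0.64 [308.5 287.8] [0.5826 0.338 ]
{'clock': 0.8, 'joints': array([-65.0319,  18.3086,  89.6396,   0.0002,  72.0427,  -1.1445]), 'dq': array([ 0.0372,  0.0197,  0.0158, -0.1052,  0.0724, -0.0999]), 'joint_efforts': array([  0.0003, -41.2301, -23.2217,   0.0728,   0.0377,   0.    ]), 'ee_pos': array([ 0.2531, -0.5163,  0.4048]), 'tcp_rot': array([179.9909,   0.    ,  26.1125]), 'force': array([-0.1494, -0.0552,  0.4797]), 'torque': array([ 0.0203,  0.0005, -0.0044]), 'gripper_force': 0.0, 'width': 0.9995161264794482}
```

```bash
python3 - <<'E'
import cv2
a=cv2.imread("pics/top0.png");b=cv2.imread("pics/scene0.png")
cv2.imwrite("pics/top1.png",cv2.resize(a[110:290,130:430],None,fx=2.6,fy=2.6,interpolation=cv2.INTER_CUBIC))
cv2.imwrite("pics/topk.png",cv2.resize(a[140:260,260:380],None,fx=5,fy=5,interpolation=cv2.INTER_CUBIC))
E
```

```text
(no output)
```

View pics/top1.png

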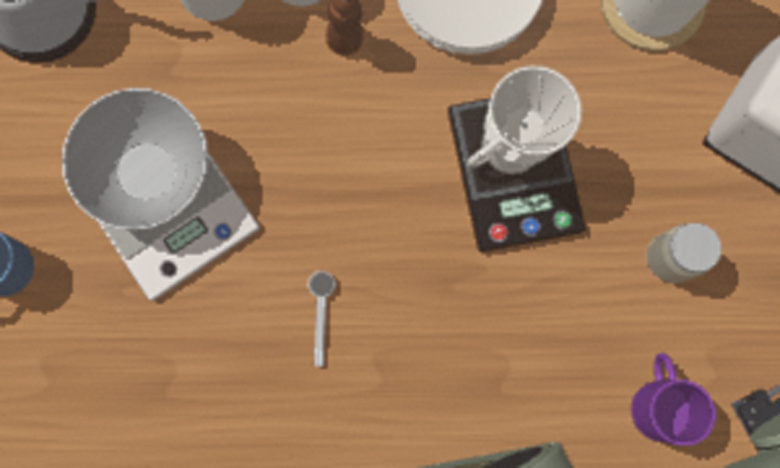

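View pics/topk.png

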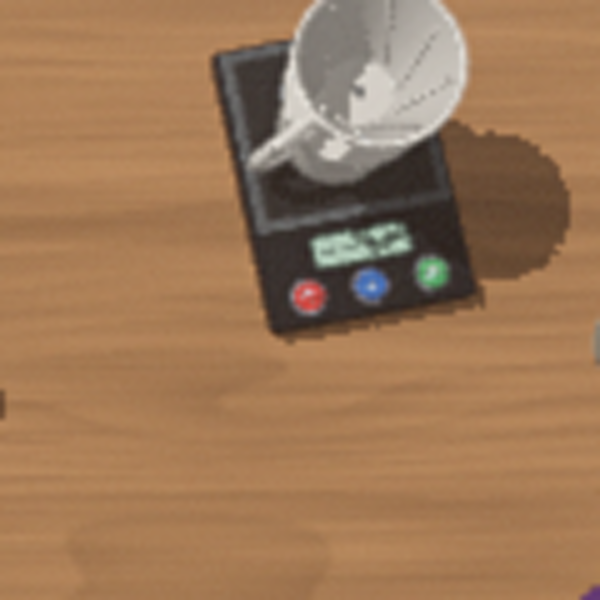

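View pics/scene0.png

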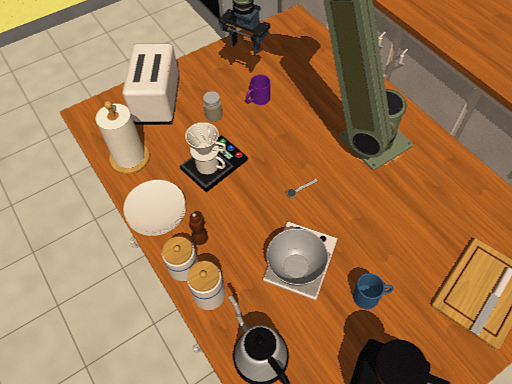

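The enlarged top crop shows two blue keys. One is at about (334,197), between a red and a green key on the dark scale under the dripper. The other is at about (215,199) on the white scale with the bowl. The first is the tare key: dark scale, middle of red/blue/green, under the mug with the dripper. The purple mug near (389,267) is the decoy.

```bash
python3 - <<'E'
from h import *
np.set_printoptions(precision=4,suppress=True)
for n,(r0,r1,c0,c1) in dict(top=(185,215,308,358),scene=(130,175,210,255)).items():
    c=read_camera(n); h=cv2.cvtColor(c["color"],cv2.COLOR_RGB2HSV)[r0:r1,c0:c1].astype(int)
    H,S,V=h[...,0],h[...,1],h[...,2]
    Q=[]
    for k,m in dict(red=((H<5)|(H>172))&(S>130)&(V>130),blue=(H>100)&(H<125)&(S>110)&(V>90),green=(H>50)&(H<85)&(S>80)&(V>80)).items():
        nn,lab,st,ce=cv2.connectedComponentsWithStats(m.astype(np.uint8))
        for i in sorted(range(1,nn),key=lambda i:-st[i,4])[:2]:
            uv=ce[i]+[c0,r0]; print(n,k,st[i,4],uv,ray(c,uv,.031)[:2])
E
```

```text
top red 20 [321.55 199.1 ] [ 0.4786 -0.2275]
top blue 19 [334.0526 196.4737] [ 0.4874 -0.2721]
top green 14 [346.2143 194.2143] [ 0.495  -0.3156]
scene red 23 [238.6522 154.087 ] [ 0.482  -0.2226]
scene blue 20 [230.2 147.1] [ 0.4903 -0.2684]
scene green 18 [222.5    140.4444] [ 0.4973 -0.3121]
```

>>> arm_command:
  increments:
    - [0,[0.03,0.03,0],[0,0,-2]]
    - [0,[0.07,0.075,0],[0,0,-5]]
    - [0,[0.11,0.12,0],[0,0,-8]]
    - [0,[0.15,0.165,0],[0,0,-11]]
    - [0,[0.19,0.205,0],[0,0,-14]]
    - [0,[0.22,0.235,0],[0,0,-15.8]]
    - [0,[0.231,0.245,0],[0,0,-15.8]]
    - [0,[0.231,0.245,0],[0,0,-15.8]]
  newtons: 10

```text
clock: 1.9
ee_pos: [0.4843, -0.2711, 0.4047]
tcp_rot: [180.0, 0.0, 10.4]
force: [0.0, 0.3, -0.2]
width: 0.157
gripper_force: 0.0
```

>>> arm_command:
  increments:
    - [0,[0,0,-0.02],[0,0,0]]
    - [0,[0,0,-0.05],[0,0,0]]
    - [0,[0,0,-0.08],[0,0,0]]
    - [0,[0,0,-0.11],[0,0,0]]
    - [0,[0,0,-0.135],[0,0,0]]
    - [0,[0,0,-0.15],[0,0,0]]
    - [0,[0,0,-0.155],[0,0,0]]
    - [0,[0,0,-0.155],[0,0,0]]

```text
clock: 2.9
ee_pos: [0.4841, -0.2718, 0.2502]
tcp_rot: [180.0, -0.0, 10.3]
force: [0.5, -0.5, 0.5]
width: 0.005
gripper_force: 0.0
```

```bash
python3 - <<'E'
from h import *
s=observe();print(s["ee_pos"],s["force"],s["width"])
p=s["ee_pos"]-[0,0,.191]
t=[]
for n,o in(("top",(290,150)),("scene",(190,100))):
    c=read_camera(n); K,R,tt=map(np.array,(c["mtx"],c["R"],c["t"]))
    q=K@(R@p+tt);uv=q[:2]/q[2];print(n,uv)
    im=c["color"][o[1]:o[1]+75,o[0]:o[0]+75,::-1]
    t.append(cv2.resize(im,(400,400),interpolation=cv2.INTER_CUBIC))
cv2.imwrite("pics/near.png",np.hstack(t))
E
```

```text
[ 0.4840766  -0.27176416  0.25015796] [ 0.52475715 -0.52018821  0.52810478] 0.005040782982220075
top [335.47513621 196.11564598]
scene [230.61529813 141.09620847]
```

View pics/near.png

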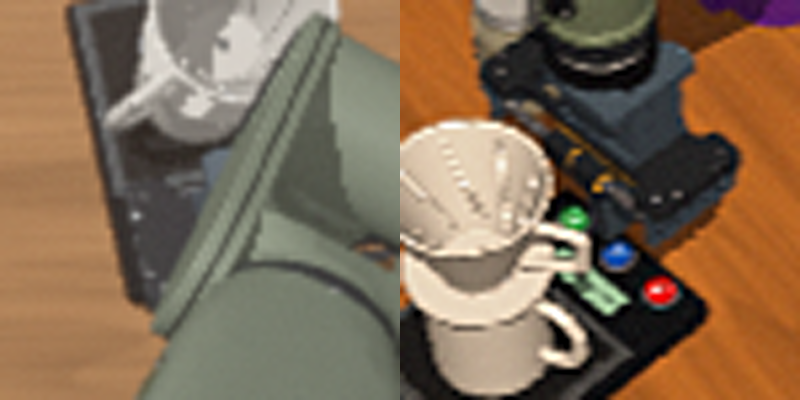

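Scene view (right half): the closed tip, at about crop (612,222), sits over the blue key at (618,255). The body is clear of the dripper.

>>> arm_command:
  increments:
    - [0,[0,0,-0.008],[0,0,0]]
    - [0,[0,0,-0.016],[0,0,0]]
    - [0,[0,0,-0.022],[0,0,0]]
    - [0,[0,0,-0.025],[0,0,0]]
    - [0,[0,0,-0.027],[0,0,0]]
    - [0,[0,0,-0.029],[0,0,0]]
    - [0,[0,0,-0.0305],[0,0,0]]
    - [0,[0,0,-0.0315],[0,0,0]]

```text
clock: 4.0
ee_pos: [0.4841, -0.2713, 0.2186]
tcp_rot: [180.0, -0.0, 10.3]
force: [-1.2, 1.0, 4.5]
width: 0.008
gripper_force: 1.9
```

>>> arm_command:
  increments:
    - [0,[0,0,-0.0004],[0,0,0]]
    - [0,[0,0,-0.0004],[0,0,0]]
    - [0,[0,0,-0.0004],[0,0,0]]
    - [0,[0,0,0.003],[0,0,0]]
    - [0,[0,0,0.01],[0,0,0]]
    - [0,[0,0,0.02],[0,0,0]]
    - [0,[0,0,0.0285],[0,0,0]]
    - [0,[0,0,0.0285],[0,0,0]]

```text
clock: 5.0
ee_pos: [0.4843, -0.2714, 0.2477]
tcp_rot: [179.9, -0.1, 10.3]
force: [0.7, -1.3, 0.6]
width: 0.009
gripper_force: 0.0
```

>>> arm_command:
  increments:
    - [0,[0.002,-0.01,0],[0,0,0]]
    - [0,[0.005,-0.026,0],[0,0,0]]
    - [0,[0.008,-0.041,0],[0,0,0]]
    - [0,[0.008,-0.044,0],[0,0,0]]
    - [0,[0.008,-0.044,0],[0,0,0]]
    - [0,[0.008,-0.044,0],[0,0,0]]

```text
clock: 5.75
ee_pos: [0.4919, -0.315, 0.2467]
tcp_rot: [-180.0, 0.0, 10.3]
force: [0.1, 0.4, 0.2]
width: 0.006
gripper_force: 0.0
```

```bash
python3 - <<'E'
from h import *
c=read_camera("scene")
cv2.imwrite("pics/near2.png",cv2.resize(c["color"][100:190,180:270,::-1],(540,540),interpolation=cv2.INTER_CUBIC))
E
```

```text
(no output)
```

View pics/near2.png

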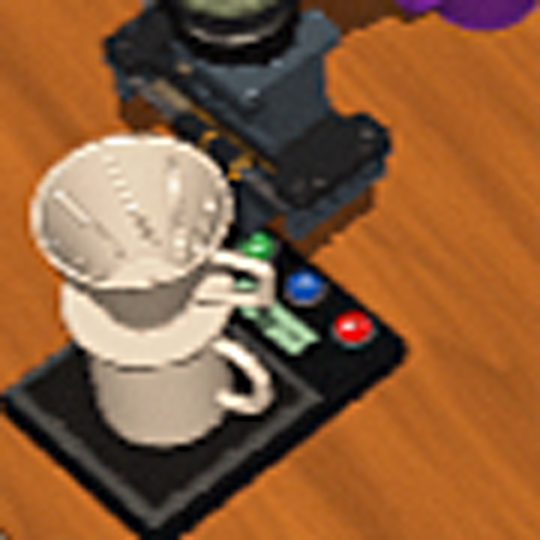

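The tip is now over the green key at (258,243), and the blue key at (305,285) is up and clear.

>>> arm_command:
  increments:
    - [0,[0,0,-0.007],[0,0,0]]
    - [0,[0,0,-0.014],[0,0,0]]
    - [0,[0,0,-0.019],[0,0,0]]
    - [0,[0,0,-0.022],[0,0,0]]
    - [0,[0,0,-0.024],[0,0,0]]
    - [0,[0,0,-0.026],[0,0,0]]
    - [0,[0,0,-0.0275],[0,0,0]]
    - [0,[0,0,-0.0285],[0,0,0]]

```text
clock: 6.8
ee_pos: [0.4921, -0.3153, 0.2186]
tcp_rot: [180.0, -0.0, 10.3]
force: [-0.7, -0.0, 3.9]
width: 0.004
gripper_force: 1.9
```

>>> arm_command:
  increments:
    - [0,[0,0,-0.0004],[0,0,0]]
    - [0,[0,0,-0.0004],[0,0,0]]
    - [0,[0,0,-0.0004],[0,0,0]]

```text
clock: 7.18
ee_pos: [0.4921, -0.3153, 0.2181]
tcp_rot: [180.0, -0.0, 10.3]
force: [-0.7, -0.5, 4.2]
width: 0.005
gripper_force: 2.3
```

>>> arm_command:
  increments:
    - [0,[0,0,0.004],[0,0,0]]
    - [0,[0,0,0.015],[0,0,0]]
    - [0,[0,0,0.04],[0,0,0]]
    - [0,[-0.01,0,0.08],[0,0,0]]
    - [0,[-0.03,0,0.12],[0,0,0]]
    - [0,[-0.06,0,0.16],[0,0,0]]
    - [0,[-0.08,0,0.18],[0,0,0]]
    - [0,[-0.08,0,0.18],[0,0,0]]

```text
clock: 8.18
ee_pos: [0.4114, -0.3154, 0.4]
tcp_rot: [179.8, -0.2, 10.2]
force: [0.4, 0.1, -0.5]
width: 0.002
gripper_force: 0.0
```

```bash
python3 - <<'E'
from h import *
s=observe();print(s["ee_pos"],s["force"],s["dq"])
c=read_camera("scene")
cv2.imwrite("pics/end.png",cv2.resize(c["color"][100:190,180:270,::-1],(540,540),interpolation=cv2.INTER_CUBIC))
E
```

```text
[ 0.41135439 -0.31536498  0.40002548] [ 0.36729334  0.09934002 -0.53491682] [ 0.89458586  2.95095546  1.16558268  0.53020839 -1.55275525  0.35412178]
```

View pics/end.png

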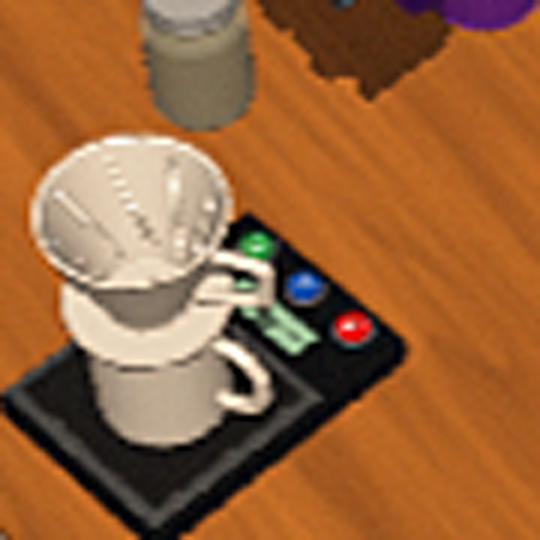

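The keys at (258,243), (305,285) and (352,327) are up. The scale, mug and dripper haven't moved since the last picture, and the hand is about 20 cm away.

```bash
python3 -c "
from station import job_done
print(job_done())"
```

```text
the job is handed in; nothing more can be done
None
```

I pressed and released the blue tare key, then the green timer key, on the dark coffee scale (about 4 N each), drew the hand back about 20 cm and handed the job in; the last picture showed all its keys up and nothing shifted, but no verdict came back.

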